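# Clamp a dental cast in the capstan vise

### The job

Set the plaster dental cast teeth-up and square on the flat bed of the model vise, between its two jaws, and let go of it. Then push the spokes of the capstan round clockwise (seen from above), one spoke after another, until the jaws hold the cast firmly, but stop well before the plaster would chip. Leave it clamped, and leave the things around it where they are.

Things in the scene. Friction and masses are not known exactly. Their poses are not given: they have to be found in the camera images.
- vise: White bench model vise fixed to the work surface, 88 x 300 mm, long axis along its own y. Origin on the work surface, z up. Bed 62 mm wide, top z = 30 mm. Fixed jaw at the +y end with a screw-set, rubber-faced stop pad (54 wide, 31 high) that gives 1 mm per 20 N; its face was preset, unmeasured, anywhere from y = +56 to +64 mm. Gearbox at the -y end (80 x 88 mm, top z = 62 mm), capstan on top.
- bed (a point): Centre of the free bed between the jaws, on the bed's top surface (vise frame 0, +22, +30 mm): a good place for the centre of the cast's underside.
- jaw: Moving jaw, aluminium block 56 wide, 22 thick, 33 mm high, sliding along the vise's y on the bed. Origin at bed height in its gripping face, which looks to the vise's +y. Starts open, its face at y = -19 to -11 mm in the vise frame; moves 10 mm toward +y for each radian that the capstan turns clockwise, and slides the cast along the bed against the stop pad.
- capstan_hub (a point): Point on the capstan's vertical axis at the height of the spokes, 92 mm above the work surface (vise frame 0, -115, +92 mm). Steel hub 38 mm across, its top 16 mm above this point; the gearbox collar 20 mm below it. Turning the capstan freely takes 0.60 N m (about 10 N sideways on a ball); each newton of grip on the cast adds 0.010 N m (0.16 N on a ball).
- spoke_ball (a point): Centre of the black ball on one of the five equal spokes, 62 mm from the axis, at hub height; turns with the capstan. The spokes are 72 degrees apart: 9 mm steel rods, each ending in an 18 mm ball. While a finger pushes a ball, rubbing adds up to about a fifth to the whole force on the tool (about 19 N in all at the right grip).
- capstan (a joint): Capstan angle, rad, growing clockwise seen from above (tightening); starts at 0.1 to 0.9, stays where it is left. The cast is held firmly from 15 N of grip; aim at 35 to 40 N, which takes about 6 N more on a ball than turning freely; above 55 N is over-tight, at 80 N the plaster chips. From gripping first to 40 N takes only 0.2 rad.
- cast: Loose plaster dental cast, 160 g: flat-sided base 56 mm (its x) by 50 mm (its y) by 24 mm high, with an arch of teeth on top, 33 mm high in all. Origin at the centre of its underside, z up through the teeth. Stands on the work surface right of the vise. Hold it across its 56 mm sides and set it with its y along the vise's y, either way round, so that the 50 mm lies between the jaws.
- gauze_packet: Bystander: flat carton 86 x 85 x 19 mm. Origin under its centre.
- dappen_dish: Bystander: small glass dish 33 mm across, 26 mm high. Origin under its centre.
- steel_bowl: Bystander: steel bowl 89 mm across, 56 mm high. Origin under its centre.
- marker_pen: Bystander: pen lying flat, 135 mm long, 16 mm thick. Origin under its centre.

How it is judged:
On the way, in this order (a step that is already met when the one before it is completed fails the run):
1. the cast stands upright on the vise's bed between the jaws, released (z of cast in the frame of bed between -0.003 and 0.004 m and x of cast in the frame of bed between -0.02 and 0.02 m and angle between cast's own z axis and vertical below 0.1 rad and contact force between each of the arm, the fingers and cast below 0.1 N), for 0.2 s.
2. the moving jaw, turned in by the capstan, bears on the cast (contact force between jaw and cast above 15 N and value of joint capstan above 1.8 rad), for 0.2 s.
At the end, for the whole second after the job is handed in: the cast stands teeth-up on the bed (within 4 mm of bed height, within 20 mm of the vise's centre line, within 0.15 rad of square, tilt under 0.1 rad), gripped between the jaws with 15 to 55 N, at rest, capstan still (contact force between jaw and cast between 15 and 55 N and z of cast in the frame of bed between -0.003 and 0.004 m and x of cast in the frame of bed between -0.02 and 0.02 m and angle between cast's own z axis and vertical below 0.1 rad and linear speed of cast below 0.01 m/s and (angle between the y axis of cast and the y axis of vise, either way round below 0.15 rad or angle between the x axis of cast and the y axis of vise, either way round below 0.15 rad) and velocity of joint capstan between -0.05 and 0.05 rad/s); the robot touches nothing.
It fails at once if the plaster is chipped: the moving jaw presses the cast with more than 80 N (contact force between jaw and cast above 80 N).
It fails at once if a bystander is moved by more than 30 mm (distance of any of gauze_packet, dappen_dish, steel_bowl, marker_pen from where it was at the start of the episode above 0.03 m).
It also fails if it takes over 72 s, if anything falls off the work surface, if the arm or the gripper's body presses on something with over 40 N, if the wrist force passes 120 N, or if a joint passes its speed limit or range.

### The arm

A 6-joint arm with a two-finger parallel gripper is mounted at the origin on a cart in front of the work surface, level with it; the furniture and walls round the work are solid. World frame = base frame: x ahead of the robot, y to its left, z up, the work surface at z = 0. Lengths are in m, angles in rad, forces in N, time in s.
With the tool pointing down it reaches from about 0.25 to 0.775 m from the base axis. Payload 4 kg.
Tool frame: the origin (TCP) lies midway between the tips of the shut fingers; the grasp point (between the pads) lies 19 mm behind it (robot.tcp_to_grasp is the distance from the TCP to the grasp point, in m); z points along the fingers, x is the direction in which the jaws open and shut, and the axes are right-handed (so a half turn about z gives the same grasp; the last joint's range is limited). The gripper opens to 94 mm and grips with 3 to 60 N. Pads are 16 mm wide; open, the fingers measure 119 mm over their backs; the gripper's body (75 mm by 177 mm) begins 78 mm behind the grasp point.
Start: joints at [1.106, 0.087, 1.371, -0, 1.684, -0.103], TCP at [0.195, 0.514, 0.206] pointing down, gripper open.
Joint ranges: [-3.1, 3.1], [-0.76, 2.03], [0.27, 2.55], [-1.08, 4.22], [0.17, 2.65], [-2.57, 2.57]. Speed limits (rad/s): [2.79, 2.79, 3.14, 3.14, 3.14, 3.14].

### API

Orientations are given as [roll, pitch, yaw] about the fixed x, y, z axes, in that order (R = Rz(yaw) Ry(pitch) Rx(roll)).
In Python, from bench import get_obs, vision, robot gives the robot as it stands.
- The arm moves only by the tool servo_tool, never from a script. Its argument "targets" is text: rows parted by semicolons, each of 7 numbers parted by spaces: the opening, from 0 (shut) to 1 (fully open), then the shift along the tool's x, y, z as a fraction of full scale, then the turn, a rotation vector about the tool's x, y, z as a fraction of full scale. A call has 1 to 12 rows; each row is the pose to reach, as a shift and turn from the pose commanded when the call began, along the tool's axes at that moment, turning the shorter way round; what a row does not reach only later rows make up. Full scale, the value 1, is 0.25 m for a shift and pi rad for a turn. A row lasts 1/12 s, in which the tool goes at most 41.7 mm and 7.16 degrees, less where a joint would pass 70% of its speed; a pose out of reach is approached as far as the arm can. A call with a number of a shift or a turn outside -1 to 1 is refused whole. A call with a gripper value outside its range is refused whole. The fingers move at their own pace and stop on an object; the grip force is fixed at half the most. Time passes only in rows, so rows that repeat a pose let the fingers close. It gives the time, the measured TCP pose, the force and the opening at its end, in the units of the state.
- get_obs(): the state, without advancing time (a new reading comes with each control period).
- vision.snapshot(name): name is "scene" or "top" or "wrist"; returns a dict with "image" (400x640x3 uint8, red, green, blue), "mtx" (3x3 intrinsics, pixels), "world_from_camera" (4x4, takes a point from camera to world coordinates); the wrist camera has in their place "T_tool_cam" (4x4, takes a point from camera to tool coordinates, whose origin is the TCP and whose axes are the tool frame's). Camera axes: x right, y down, z forward; pixel columns grow to the right and rows downward; lengths in m; the calibration is good to about 2 mm. A picture is of the moment at which its call begins: read the wrist's pose just before it. There is no depth.
- robot.close_job(): hands the job in, once; it reports no verdict.
The state is a dict: "time": time; "joint_positions": joint angles; "qvel": joint speeds; "joint_torque": joint torques, N m; "tool_pos": TCP position; "ee_rot": TCP orientation; "wrist_force": force on the tool from outside, world axes, zero at the start; "wrist_torque": the same for the moment, N m; "width": finger opening in m.
Only numpy, scipy, OpenCV 4.12 (cv2) and the standard library are available. Lean on these libraries where they do the work, as an engineer would, in place of code of your own. Each camera call takes 0.05 s, during which the arm holds its last target.

## Working session

There is one attempt and no reset: what is moved stays moved. The work goes in short steps, Python scripts to look and compute and a tool call to move; the robot and the scene stay as the last step left them, time stands still between calls to the robot, and variables do not carry over. Pictures are saved under pics/ and viewed, and the job is handed in when it is done.

Besides the shell and the picture viewer there is one more tool, called by a JSON object that holds its "name" and its "arguments". servo_tool: Moves the arm, as the interface text tells. Its arguments: {"type":"object","properties":{"targets":{"type":"string"}},"required":["targets"]}

```bash
ls; mkdir -p pics; python3 - <<'E'
from bench import get_obs, vision, robot
import cv2, numpy as np
o=get_obs(); print(o)
for n in ["scene","top"]:
    s=vision.snapshot(n); cv2.imwrite(f"pics/{n}0.png",s["image"][:,:,::-1]); print(n,s["mtx"].tolist(),np.round(s["world_from_camera"],4).tolist())
    np.savez(f"pics/{n}.npz",K=s["mtx"],T=s["world_from_camera"])
s=vision.snapshot("wrist"); cv2.imwrite("pics/wrist0.png",s["image"][:,:,::-1]);print(s["mtx"].tolist(),np.round(s["T_tool_cam"],4).tolist())
np.savez("pics/wrist.npz",K=s["mtx"],T=s["T_tool_cam"])
E
```

```text
pics
{'time': 0.0, 'joint_positions': array([ 1.10588718e+00,  8.79713104e-02,  1.37221730e+00, -1.30710864e-05,
        1.68356756e+00, -1.03084016e-01]), 'qvel': array([-0.00186681, -0.00115248, -0.00035732, -0.00062249, -0.00050215,
        0.00201564]), 'joint_torque': array([-5.72494355e-04, -3.40186393e+01, -3.02427542e+01,  7.18472991e-02,
        3.32072668e-02, -1.60323107e-04]), 'tool_pos': array([0.19445297, 0.51391534, 0.20431399]), 'ee_rot': array([-3.14138295e+00,  2.15337322e-03,  1.20896996e+00]), 'wrist_force': array([ 0.30740179, -0.26700266, -0.10566688]), 'wrist_torque': array([ 0.01077262,  0.08240354, -0.00470662]), 'width': 0.093978253997062}
scene [[406.99777328054915, 0.0, 324.6898893585172], [0.0, 406.99777328054915, 201.50003874347257], [0.0, 0.0, 1.0]] [[0.4454, -0.5982, 0.6661, -0.0591], [-0.8953, -0.3036, 0.326, -0.4698], [0.0072, -0.7416, -0.6708, 0.7539], [0.0, 0.0, 0.0, 1.0]]
top [[408.96092728047773, 0.0, 313.41197438249736], [0.0, 408.96092728047773, 200.96987640063298], [0.0, 0.0, 1.0]] [[0.0133, -0.9989, 0.0441, 0.5393], [-0.999, -0.0114, 0.0443, -0.1464], [-0.0437, -0.0446, -0.998, 0.9464], [0.0, 0.0, 0.0, 1.0]]
[[308.97264217913073, 0.0, 321.7100054205298], [0.0, 308.97264217913073, 205.5819252164556], [0.0, 0.0, 1.0]] [[1.0, -0.0007, -0.0006, -0.0006], [0.0008, 0.9637, 0.267, -0.0766], [0.0004, -0.2671, 0.9637, -0.179], [0.0, 0.0, 0.0, 1.0]]
```

View pics/scene0.png

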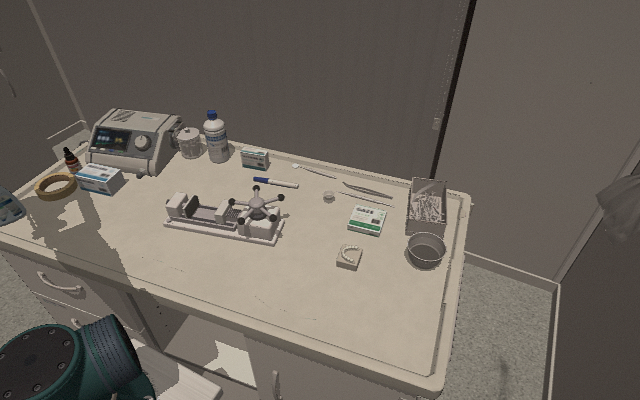

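View pics/top0.png

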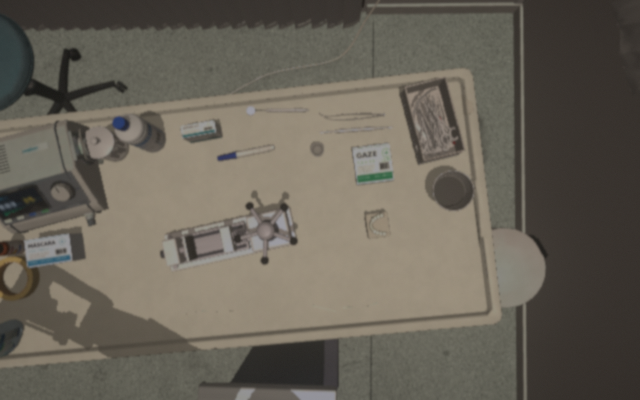

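The scene shows the vise at about (225,212), the cast at (349,257), and the gauze, dish, bowl and pen to its right and behind. In the top view the vise spans (165–295, 205–265), the hub is near (265,230) and the cast near (377,223). I'll enlarge the crops next.

```bash
python3 - <<'E'
import cv2
t=cv2.imread("pics/top0.png"); s=cv2.imread("pics/scene0.png")
cv2.imwrite("pics/tc1.png",cv2.resize(t[180:280,150:310],None,fx=5,fy=5,interpolation=cv2.INTER_CUBIC))
cv2.imwrite("pics/tc2.png",cv2.resize(t[195:250,340:430],None,fx=8,fy=8,interpolation=cv2.INTER_CUBIC))
cv2.imwrite("pics/sc1.png",cv2.resize(s[170:250,155:305],None,fx=5,fy=5,interpolation=cv2.INTER_CUBIC))
cv2.imwrite("pics/sc2.png",cv2.resize(s[230:280,310:390],None,fx=8,fy=8,interpolation=cv2.INTER_CUBIC))
E
```

```text
(no output)
```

View pics/tc1.png

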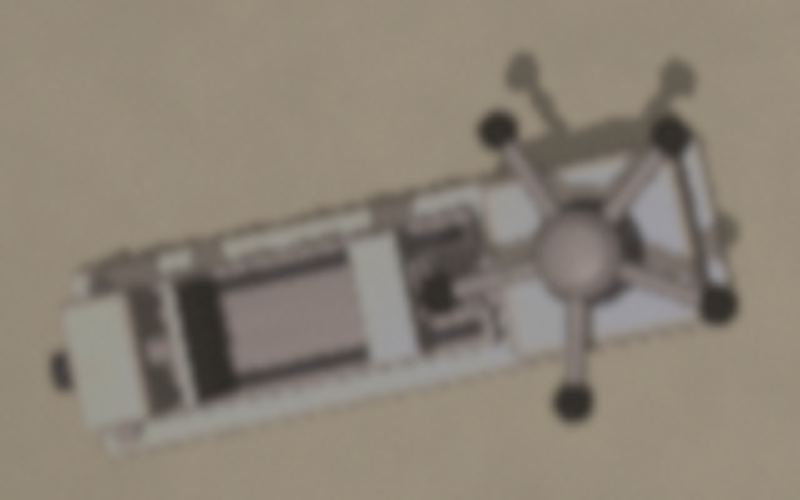

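View pics/tc2.png

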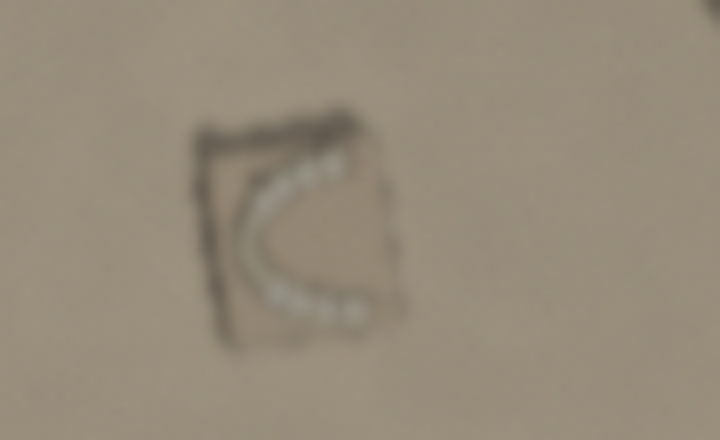

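View pics/sc1.png

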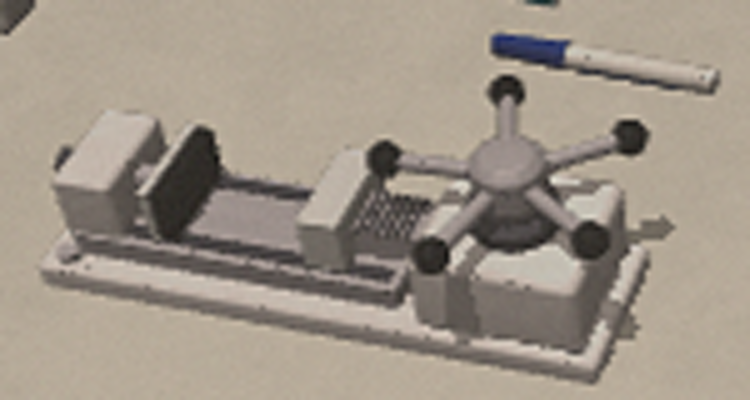

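View pics/sc2.png

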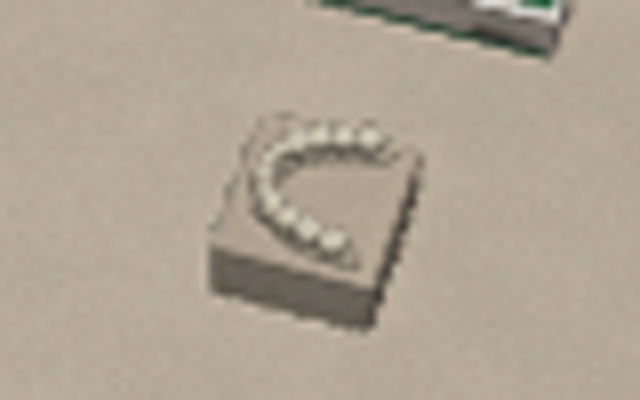

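```bash
cat > h.py <<'E'
import numpy as np, cv2
from scipy.optimize import least_squares
def cam(n):
    d=np.load(f"pics/{n}.npz"); return d["K"],d["T"]
def back(n,p,z,off=(0,0),f=1,T=None):
    K,T0=cam(n); T=T0 if T is None else T
    p=(np.atleast_2d(p)+.5)/f-.5+np.array(off)
    d=np.c_[p,np.ones(len(p))]@np.linalg.inv(K).T@T[:3,:3].T; o=T[:3,3]
    s=(z-o[2])/d[:,2]; return o+s[:,None]*d
E
python3 - <<'E'
from h import *
np.set_printoptions(precision=4,suppress=True)
bt=back("top",[(498,130),(670,133),(718,304),(573,402),(437,293)],.092,(150,180),5)
bs=back("scene",[(506,90),(631,137),(590,241),(431,255),(383,158)],.092,(155,170),5)
for b in (bt,bs):
    c=b[:,:2].mean(0); r=b[:,:2]-c; print("hub",c,np.hypot(*r.T),np.degrees(np.arctan2(r[:,1],r[:,0])))
    print(b[:,:2])
jt=back("top",[(350,238),(400,230),(415,358),(370,362)],.063,(150,180),5);print("jaw",jt)
ft=back("top",[(62,305),(125,290),(150,410),(88,428)],.062,(150,180),5);print("fixed",ft)
js=back("scene",[(300,227),(345,150),(378,158),(330,235)],.063,(155,170),5);print("jaw s",js)
pt=back("top",[(180,285),(220,280),(237,392),(197,402)],.061,(150,180),5);print("pad",pt)
cs=back("scene",[(213,240),(372,288),(420,155),(262,112)],.024,(310,230),8);print("cast s",cs, cs.mean(0))
cb=back("scene",[(212,292),(368,328)],.0,(310,230),8);print(cb)
ct=back("top",[(202,140),(350,118),(400,310),(232,345)],.012,(340,195),8);print("cast t",ct,ct.mean(0))
E
```

```text
hub [ 0.5148 -0.0085] [0.0619 0.0629 0.0624 0.0626 0.0624] [  34.7488  -36.629  -109.4371  178.7658  106.772 ]
[[ 0.5657  0.0268]
 [ 0.5653 -0.046 ]
 [ 0.4941 -0.0673]
 [ 0.4523 -0.0072]
 [ 0.4968  0.0512]]
hub [ 0.5145 -0.0064] [0.0631 0.0628 0.0629 0.0623 0.0631] [  34.7145  -37.7627 -109.9405  178.9484  106.3845]
[[ 0.5664  0.0295]
 [ 0.5642 -0.0449]
 [ 0.4931 -0.0656]
 [ 0.4522 -0.0053]
 [ 0.4967  0.0541]]
jaw [[0.5187 0.0967 0.063 ]
 [0.5225 0.0748 0.063 ]
 [0.4671 0.067  0.063 ]
 [0.4651 0.0867 0.063 ]]
fixed [[0.4876 0.224  0.062 ]
 [0.4945 0.1961 0.062 ]
 [0.4425 0.1835 0.062 ]
 [0.4342 0.2108 0.062 ]]
jaw s [[0.4618 0.0831 0.063 ]
 [0.5173 0.0978 0.063 ]
 [0.52   0.0793 0.063 ]
 [0.4639 0.0667 0.063 ]]
pad [[0.497  0.1721 0.061 ]
 [0.4995 0.1544 0.061 ]
 [0.4509 0.1456 0.061 ]
 [0.4462 0.1631 0.061 ]]
cast s [[ 0.4987 -0.2279  0.024 ]
 [ 0.5032 -0.2758  0.024 ]
 [ 0.5557 -0.2688  0.024 ]
 [ 0.5501 -0.2199  0.024 ]] [ 0.5269 -0.2481  0.024 ]
[[ 0.4991 -0.228   0.    ]
 [ 0.5076 -0.2742  0.    ]]
cast t [[ 0.5566 -0.2223  0.012 ]
 [ 0.5634 -0.264   0.012 ]
 [ 0.5092 -0.2784  0.012 ]
 [ 0.4986 -0.2312  0.012 ]] [ 0.532 -0.249  0.012]
```

```bash
cat >> h.py <<'E'
from scipy.spatial.transform import Rotation as R
def plan(p,yaw,o=None,roll=np.pi,pitch=0):
    from bench import get_obs
    o=o or get_obs()
    A=R.from_euler("xyz",o["ee_rot"]); B=R.from_euler("xyz",[roll,pitch,yaw])
    s=A.inv().apply(np.array(p)-o["tool_pos"])/.25; t=(A.inv()*B).as_rotvec()/np.pi
    return np.round(s,4),np.round(t,4)
E
python3 -c "
from h import *
print(plan((.53,-.25,.15),.14), plan((.46,.1,.2),.6))"
```

```text
(array([-2.3829,  2.3368,  0.2219]), array([2.000e-04, 5.000e-04, 3.403e-01])) (array([-1.173 ,  1.5794,  0.0201]), array([1.000e-04, 5.000e-04, 1.939e-01]))
```

{"name": "servo_tool", "arguments": {"targets": "1 -0.8 0.8 0 0 0 0.34; 1 -0.8 0.8 0 0 0 0.34; 1 -0.8 0.8 0 0 0 0.34; 1 -0.8 0.8 0 0 0 0.34; 1 -0.8 0.8 0 0 0 0.34; 1 -0.8 0.8 0 0 0 0.34; 1 -0.8 0.8 0 0 0 0.34; 1 -0.8 0.8 0 0 0 0.34; 1 -0.8 0.8 0 0 0 0.34"}}

```text
time: 0.9
tool_pos: [0.3117, 0.2547, 0.2054]
ee_rot: [-3.142, -0.0, 0.131]
wrist_force: [-0.1, -0.2, 0.4]
width: 0.0939
```

```bash
python3 -c "
from h import *
print(plan((.53,-.25,.15),.14))"
```

```text
(array([0.6025, 2.1153, 0.2216]), array([-0.    , -0.0001, -0.0029]))
```

{"name": "servo_tool", "arguments": {"targets": "1 0.4 1 0 0 0 0; 1 0.4 1 0 0 0 0; 1 0.4 1 0 0 0 0; 1 0.4 1 0 0 0 0; 1 0.4 1 0 0 0 0; 1 0.4 1 0 0 0 0; 1 0.4 1 0 0 0 0; 1 0.4 1 0 0 0 0; 1 0.4 1 0 0 0 0; 1 0.4 1 0 0 0 0"}}

```text
time: 1.73
tool_pos: [0.4445, 0.0239, 0.2052]
ee_rot: [-3.141, 0.001, 0.141]
wrist_force: [1.1, 0.0, 1.2]
width: 0.0942
```

```bash
cat >> h.py <<'E'
def wsnap(name):
    from bench import get_obs, vision
    o=get_obs(); s=vision.snapshot("wrist"); cv2.imwrite(f"pics/{name}.png",s["image"][:,:,::-1])
    T=np.eye(4);T[:3,:3]=R.from_euler("xyz",o["ee_rot"]).as_matrix();T[:3,3]=o["tool_pos"]
    np.savez(f"pics/{name}.npz",K=s["mtx"],T=T@s["T_tool_cam"]); print(o["tool_pos"],o["ee_rot"],o["time"])
E
python3 -c "
from h import *
wsnap('w1')
print(plan((.53,-.25,.15),.14))"
```

```text
[0.44449912 0.0238636  0.20522034] [-3.14057786e+00  7.38760813e-04  1.41341634e-01] 1.7333
(array([0.1832, 1.1343, 0.2208]), array([-0.0002,  0.0001,  0.0007]))
```

View pics/w1.png

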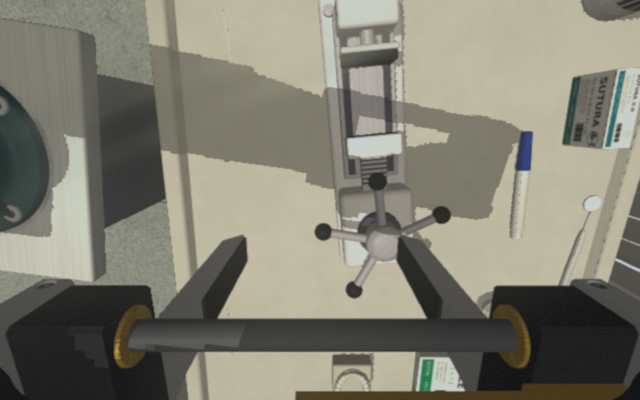

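The wrist view shows the vise along columns 320–410, with the jaw at (374,146), the pad at (369,52) and the hub at (384,240).

```bash
python3 - <<'E'
import cv2
t=cv2.imread("pics/w1.png")
cv2.imwrite("pics/w1a.png",cv2.resize(t[0:150,300:440],None,fx=5,fy=4,interpolation=cv2.INTER_CUBIC))
cv2.imwrite("pics/w1b.png",cv2.resize(t[120:300,310:460],None,fx=5,fy=3.333,interpolation=cv2.INTER_CUBIC))
E
```

```text
(no output)
```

View pics/w1a.png

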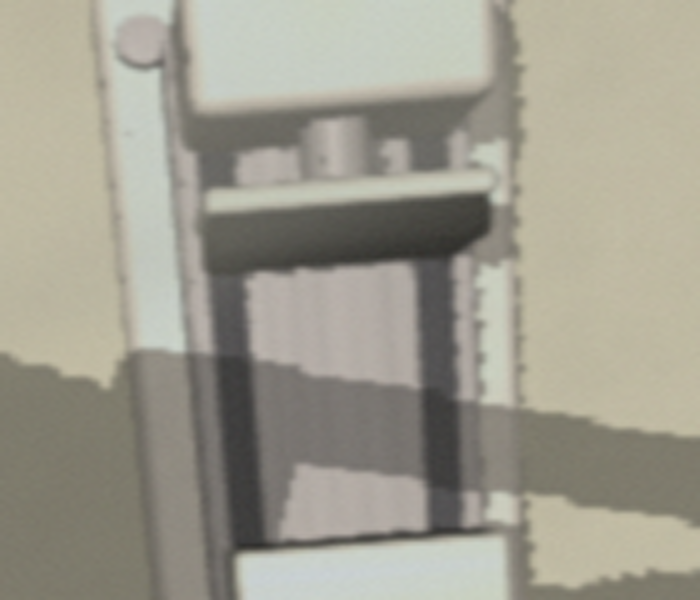

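{"name": "servo_tool", "arguments": {"targets": "1 0.1 1 0.1 0 0 0; 1 0.1 1 0.1 0 0 0; 1 0.1 1 0.1 0 0 0; 1 0.1 1 0.1 0 0 0; 1 0.1 1 0.1 0 0 0; 1 0.1 1 0.1 0 0 0; 1 0.1 1 0.1 0 0 0; 1 0.1 1 0.1 0 0 0; 1 0.1 1 0.1 0 0 0"}}

```text
time: 2.53
tool_pos: [0.505, -0.2192, 0.1805]
ee_rot: [-3.14, 0.0, 0.142]
wrist_force: [0.4, 1.0, -0.8]
width: 0.0942
```

```bash
python3 -c "
from h import *
wsnap('w2')
t=cv2.imread('pics/w2.png')
print(plan((.53,-.25,.15),.14))"
```

```text
[ 0.50496509 -0.21917008  0.18047805] [-3.14031312e+00  5.14242653e-05  1.42436407e-01] 2.5333
(array([0.0808, 0.1379, 0.1235]), array([-0.0002, -0.0002,  0.0011]))
```

View pics/w2.png

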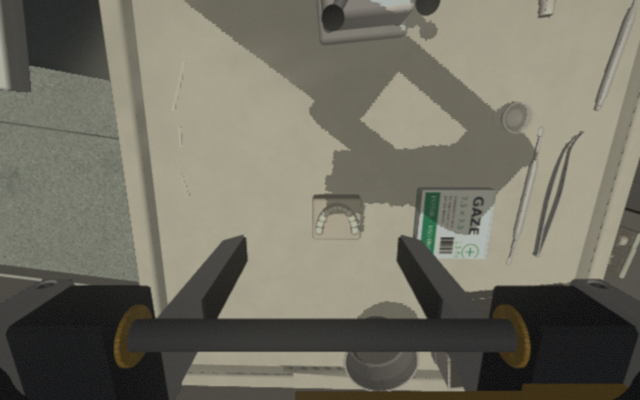

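```bash
python3 - <<'E'
import cv2
t=cv2.imread("pics/w2.png")
cv2.imwrite("pics/w2a.png",cv2.resize(t[185:250,300:435],None,fx=5.5,fy=5.5,interpolation=cv2.INTER_CUBIC))
E
```

```text
(no output)
```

View pics/w2a.png

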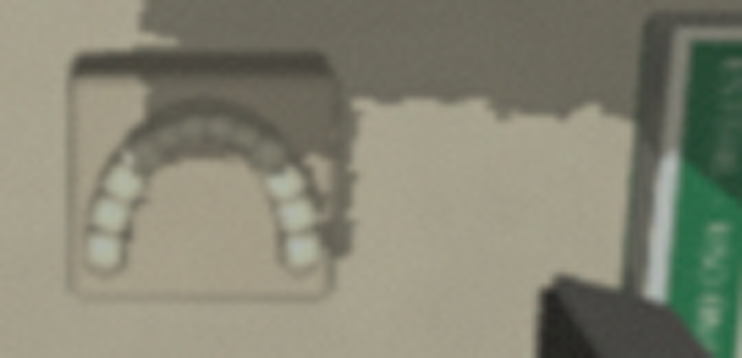

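View pics/w1b.png

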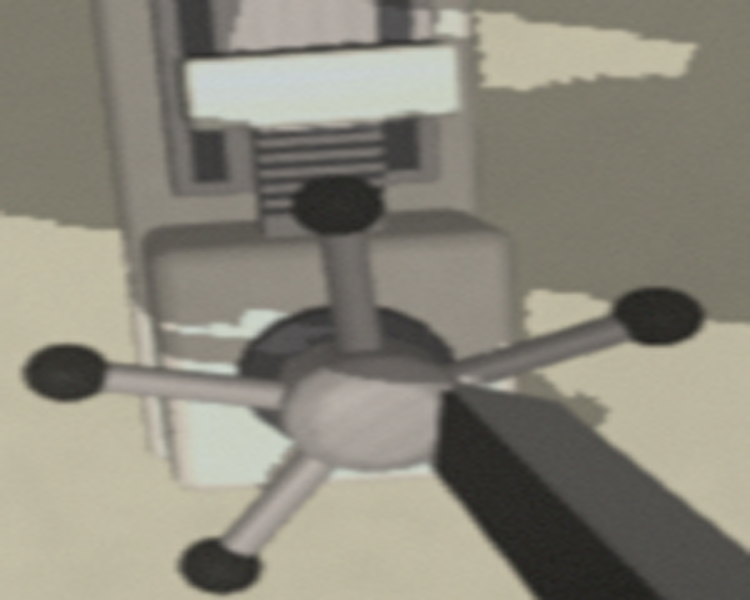

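```bash
python3 - <<'E'
from h import *
np.set_printoptions(precision=4,suppress=True)
def b(n,p,z,off,f):
    return back(n,(np.array(p)+.5)/np.array(f)-.5,z,off,1)
ang=lambda a,c:np.degrees(np.arctan2(c[1]-a[1],c[0]-a[0]))
c=b("w2",[(70,75),(333,75),(333,297),(70,297)],.024,(300,185),5.5)
print(c,c.mean(0)); print(ang(c[0],c[1]),ang(c[3],c[2]),ang(c[3],c[0]),ang(c[2],c[1]),np.linalg.norm(c[1]-c[0]),np.linalg.norm(c[2]-c[1]))
g=b("w2",[(650,20),(630,290)],.0,(300,185),5.5);print("gauze",g)
f=(5,4);o=(300,0)
for nm,p,z in [("jawfront",[(240,553),(507,533)],.063),("padfront",[(208,213),(490,193)],.061),("fix",[(193,108),(492,82)],.062),("padbot",[(212,274),(440,264)],.030),("slotL",[(237,540),(212,275)],.03),("slotR",[(462,530),(450,262)],.03),("baseL",[(155,560),(100,40)],.0)]:
    q=b("w1",p,z,o,f);print(nm,q[:,:2].ravel(),ang(*q),q.mean(0)[:2],np.linalg.norm(q[1]-q[0]))
q=b("w1",[(338,203),(658,315),(220,565),(65,372)],.092,(310,120),(5,180*3.333//1/180))
print("balls",q)
sol=least_squares(lambda v:np.hypot(q[:,0]-v[0],q[:,1]-v[1])-.062,[.515,-.007]).x;print(sol,np.degrees(np.arctan2(q[:,1]-sol[1],q[:,0]-sol[0])))
E
```

```text
[[ 0.4962 -0.2281  0.024 ]
 [ 0.5492 -0.2206  0.024 ]
 [ 0.5576 -0.2682  0.024 ]
 [ 0.5026 -0.276   0.024 ]] [ 0.5264 -0.2482  0.024 ]
8.1138341684848 8.11265447406346 97.65278532004649 100.01004401439768 0.05352879580066665 0.0483214026676117
gauze [[ 0.6188 -0.2043  0.    ]
 [ 0.6282 -0.2659  0.    ]]
jawfront [0.4627 0.0862 0.5155 0.0987] 13.299068602844462 [0.4891 0.0924] 0.05420484371783819
padfront [0.444  0.1637 0.4964 0.1755] 12.680242182524399 [0.4702 0.1696] 0.05375915309509306
fix [0.4377 0.1852 0.4918 0.1983] 13.60543685536494 [0.4647 0.1917] 0.05569400886951565
padbot [0.448  0.1554 0.4954 0.1645] 10.950897357070067 [0.4717 0.1599] 0.048231466790070655
slotL [0.4644 0.0883 0.4481 0.1551] 103.71520318998782 [0.4562 0.1217] 0.0688260955181935
slotR [0.5137 0.098  0.4974 0.1653] 103.6125368472145 [0.5055 0.1316] 0.0692625760775467
baseL [0.4481 0.0786 0.4155 0.2153] 103.42475397556495 [0.4318 0.1469] 0.1404714132004267
balls [[ 0.4948  0.0518  0.092 ]
 [ 0.5638  0.0274  0.092 ]
 [ 0.492  -0.0669  0.092 ]
 [ 0.4502 -0.0069  0.092 ]]
[ 0.5124 -0.0079] [ 106.3744   34.4599 -109.0389  179.0303]
```

```bash
python3 -c "
from h import *
from bench import get_obs
print(get_obs()['tool_pos'])
print(plan((.5264,-.2482,.05),.143),plan((.5264,-.2482,.006),.143))"
```

```text
[ 0.50506101 -0.21878846  0.18089364]
(array([0.0674, 0.129 , 0.5235]), array([-0.0002, -0.0002,  0.0001])) (array([0.0673, 0.1291, 0.6995]), array([-0.0002, -0.0002,  0.0001]))
```

{"name": "servo_tool", "arguments": {"targets": "1 0.067 0.129 0.2 0 0 0; 1 0.067 0.129 0.4 0 0 0; 1 0.067 0.129 0.52 0 0 0; 1 0.067 0.129 0.52 0 0 0; 1 0.067 0.129 0.52 0 0 0; 1 0.067 0.129 0.52 0 0 0; 1 0.067 0.129 0.52 0 0 0"}}

```text
time: 3.17
tool_pos: [0.5277, -0.2499, 0.0533]
ee_rot: [3.139, -0.004, 0.143]
wrist_force: [0.3, 0.4, 1.0]
width: 0.0938
```

```bash
python3 -c "
from h import *
wsnap('w3')
print(plan((.5264,-.2482,.006),.143))"
```

```text
[ 0.52766043 -0.24993821  0.05330507] [ 3.13898377 -0.00371424  0.14277805] 3.1667
(array([-0.0057, -0.0103,  0.1913]), array([ 0.0011, -0.0015, -0.0002]))
```

View pics/w3.png

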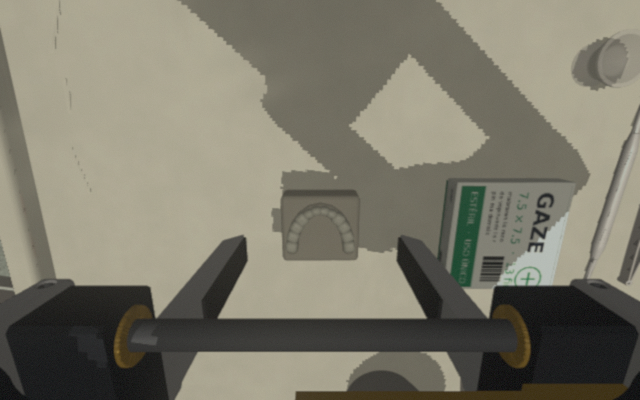

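```bash
python3 -c "
from h import *
c=back('w3',[(282.5,199),(357.5,199),(358.5,260),(281.5,260)],.024);print(c,c.mean(0))
from bench import get_obs
print(get_obs()['tool_pos'])
print(plan((.5264,-.2482,.006),.143))"
```

```text
[[ 0.49798145 -0.23034662  0.024     ]
 [ 0.54961566 -0.22301824  0.024     ]
 [ 0.55833977 -0.26860344  0.024     ]
 [ 0.50223901 -0.27651597  0.024     ]] [ 0.52704397 -0.24962107  0.024     ]
[ 0.52792985 -0.25042848  0.05382843]
(array([-0.0057, -0.0103,  0.1913]), array([ 0.0011, -0.0015, -0.0002]))
```

{"name": "servo_tool", "arguments": {"targets": "1 -0.003 -0.006 0.1 0 0 0; 1 -0.003 -0.006 0.19 0 0 0; 1 -0.003 -0.006 0.19 0 0 0; 1 -0.003 -0.006 0.19 0 0 0; 0.3 -0.003 -0.006 0.19 0 0 0; 0.3 -0.003 -0.006 0.19 0 0 0; 0.3 -0.003 -0.006 0.19 0 0 0; 0.3 -0.003 -0.006 0.19 0 0 0; 0.3 -0.003 -0.006 0.19 0 0 0; 0.3 -0.003 -0.006 0.19 0 0 0; 0.3 -0.003 -0.006 0.19 0 0 0; 0.3 -0.003 -0.006 0.19 0 0 0"}}

```text
time: 4.22
tool_pos: [0.5254, -0.2492, 0.0033]
ee_rot: [3.141, -0.001, 0.141]
wrist_force: [-0.1, 0.3, 2.1]
width: 0.0556
```

{"name": "servo_tool", "arguments": {"targets": "0.3 0 0 -0.1 0 0 0; 0.3 0 0 -0.25 0 0 0; 0.3 0 0 -0.4 0 0 0; 0.3 0 0 -0.55 0 0 0; 0.3 0 0 -0.7 0 0 0; 0.3 0 0 -0.8 0 0 0; 0.3 -0.1 -0.15 -0.8 0 0 -0.03; 0.3 -0.2 -0.3 -0.8 0 0 -0.03; 0.3 -0.3 -0.45 -0.8 0 0 -0.03; 0.3 -0.35 -0.6 -0.8 0 0 -0.03; 0.3 -0.4 -0.75 -0.8 0 0 -0.03; 0.3 -0.4 -0.9 -0.8 0 0 -0.03"}}

```text
time: 5.22
tool_pos: [0.3921, -0.0407, 0.2024]
ee_rot: [-3.141, 0.001, 0.232]
wrist_force: [1.7, 0.6, -1.4]
width: 0.0555
```

```bash
python3 -c "
from h import *
wsnap('w4')
print(plan((.4817,.1265,.15),.236))"
```

```text
[ 0.39206663 -0.04071087  0.20243389] [-3.14149794e+00  1.23568669e-03  2.32415636e-01] 5.2167
(array([ 0.5029, -0.5313,  0.216 ]), array([-0.0024, -0.0003,  0.0018]))
```

View pics/w4.png

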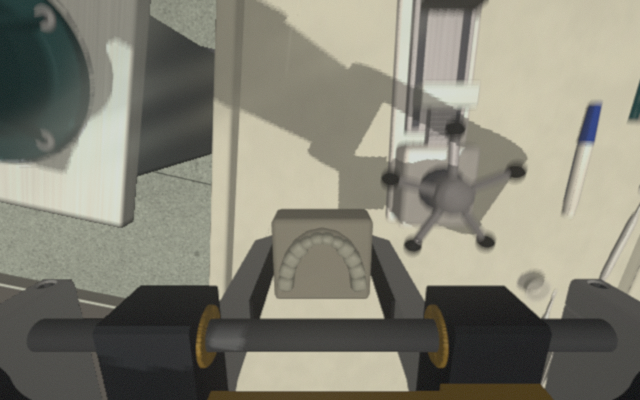

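{"name": "servo_tool", "arguments": {"targets": "0.3 0.13 -0.13 0 0 0 0; 0.3 0.26 -0.27 0 0 0 0; 0.3 0.38 -0.4 0.1 0 0 0; 0.3 0.5 -0.53 0.2 0 0 0; 0.3 0.5 -0.53 0.2 0 0 0; 0.3 0.5 -0.53 0.2 0 0 0; 0.3 0.5 -0.53 0.2 0 0 0; 0.3 0.5 -0.53 0.2 0 0 0; 0.3 0.5 -0.53 0.2 0 0 0; 0.3 0.5 -0.53 0.2 0 0 0"}}

```text
time: 6.1
tool_pos: [0.4857, 0.1154, 0.1541]
ee_rot: [3.141, -0.002, 0.233]
wrist_force: [-1.5, 0.4, -1.0]
width: 0.0558
```

```bash
python3 -c "
from h import *
wsnap('w5')
from bench import vision
cv2.imwrite('pics/s5.png',cv2.resize(vision.snapshot('scene')['image'][130:270,130:330,::-1],None,fx=4,fy=4,interpolation=2))
print(plan((.4817,.1265,.15),.236))"
```

```text
[0.48568488 0.11537041 0.15411177] [ 3.14119636e+00 -2.00108740e-03  2.33442721e-01] 6.1
(array([-0.0052, -0.0463,  0.016 ]), array([ 0.0001, -0.0006, -0.0008]))
```

View pics/w5.png

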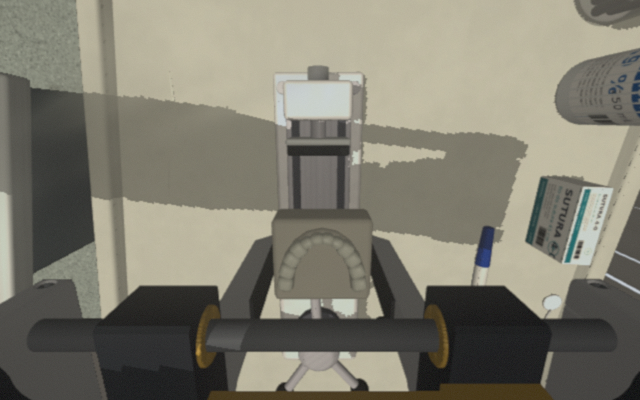

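View pics/s5.png

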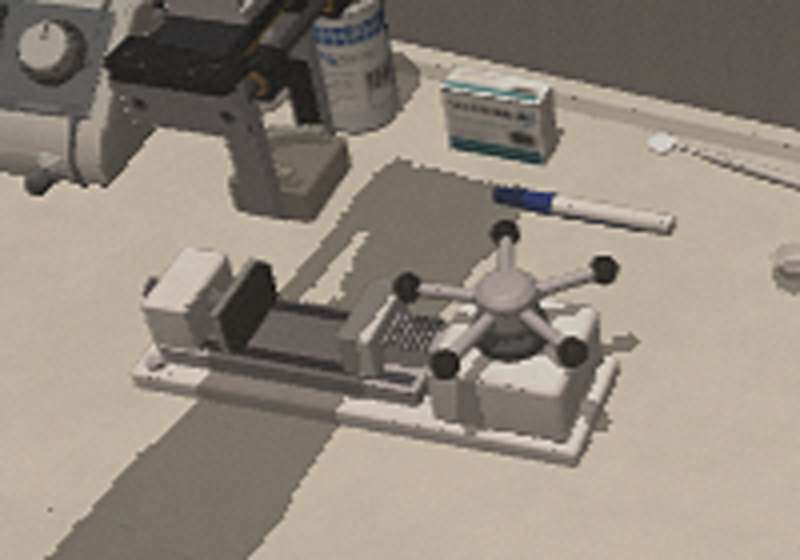

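```bash
python3 -c "
from h import *
t=cv2.imread('pics/w5.png');cv2.imwrite('pics/w5a.png',cv2.resize(t[60:310,260:385],None,fx=4.8,fy=2.4,interpolation=2))"
```

```text
(no output)
```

View pics/w5a.png

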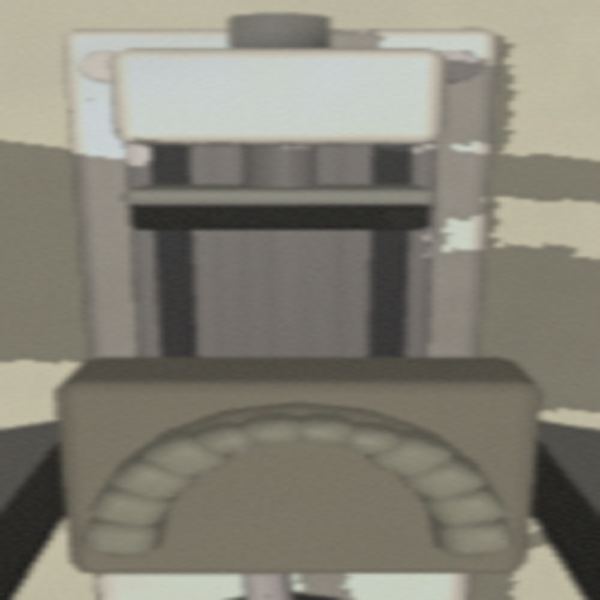

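```bash
python3 - <<'E'
from h import *
np.set_printoptions(precision=4,suppress=True)
d=np.array([-np.sin(.235),np.cos(.235)]);x=np.array([np.cos(.235),np.sin(.235)]);org=np.array([.5138,-.0077])+.115*d
def b(p,z):
    q=back("w5",(np.array(p)+.5)/np.array((4.8,2.4))-.5,z,(260,60))[:,:2]
    a=np.degrees(np.arctan2(*(q[1]-q[0])[::-1])); m=q.mean(0)-org; print(q.ravel(),q.mean(0),a,np.linalg.norm(q[1]-q[0]),"vise x,y",m@x,m@d)
b([(132,200),(432,200)],.061);b([(135,229),(430,229)],.03);b([(155,300),(407,300)],.03);b([(160,240),(407,240)],.03);b([(72,32),(495,32)],.008)
z=.1541-.0033+.024
b([(72,382),(532,382)],z);b([(75,570),(528,570)],z)
print(org,org+.022*d)
E
```

```text
[0.444  0.1643 0.4966 0.1768] [0.4703 0.1706] 13.321455094295418 0.05408317257136864 vise x,y -0.0008171795161115882 0.06850741442710159
[0.4441 0.1502 0.5024 0.164 ] [0.4733 0.1571] 13.316759390826896 0.05985599614216747 vise x,y -0.001045278455491489 0.05473552609506001
[0.4541 0.1224 0.5052 0.1345] [0.4796 0.1285] 13.304840467425489 0.05246524850499884 vise x,y -0.0015104770187358357 0.025384636922971448
[0.45   0.147  0.499  0.1586] [0.4745 0.1528] 13.31495264098103 0.05031510269463186 vise x,y -0.0008663925339099792 0.05028566133527096
[0.4139 0.2223 0.4976 0.2421] [0.4557 0.2322] 13.346864746874719 0.08598953400947977 vise x,y -0.000614106704559634 0.1318480903221113
[0.4556 0.1342 0.5058 0.1461] [0.4807 0.1402] 13.290276796317837 0.05157640598928031 vise x,y 0.002206968753070824 0.03650488408517972
[0.465  0.0875 0.5183 0.1   ] [0.4916 0.0938] 13.253208344972826 0.054687851145473816 vise x,y 0.0020694595710341805 -0.01117347873226401
[0.487  0.1041] [0.4819 0.1255]
```

```bash
python3 -c "
from h import *
from bench import get_obs
print(get_obs()['tool_pos'])
print(plan((.4805,.1247,.06),.233),plan((.4805,.1247,.034),.233))"
```

```text
[0.48564264 0.11553561 0.15401462]
(array([-0.0123, -0.0405,  0.376 ]), array([ 0.0001, -0.0006,  0.0002])) (array([-0.0125, -0.0406,  0.48  ]), array([ 0.0001, -0.0006,  0.0002]))
```

{"name": "servo_tool", "arguments": {"targets": "0.3 -0.012 -0.04 0 0 0 0; 0.3 -0.012 -0.04 0.1 0 0 0; 0.3 -0.012 -0.04 0.2 0 0 0; 0.3 -0.012 -0.04 0.3 0 0 0; 0.3 -0.012 -0.04 0.38 0 0 0; 0.3 -0.012 -0.04 0.4 0 0 0; 0.3 -0.012 -0.04 0.4 0 0 0; 0.3 -0.012 -0.04 0.4 0 0 0; 0.3 -0.012 -0.04 0.4 0 0 0"}}

```text
time: 6.95
tool_pos: [0.4815, 0.1258, 0.055]
ee_rot: [3.141, -0.004, 0.235]
wrist_force: [0.5, 0.8, -0.6]
width: 0.0557
```

```bash
python3 -c "
from h import *
wsnap('w6')
from bench import vision
cv2.imwrite('pics/s6.png',cv2.resize(vision.snapshot('scene')['image'][150:260,140:300,::-1],None,fx=5,fy=5,interpolation=2))
print(plan((.4805,.1247,.034),.233))"
```

```text
[0.48149734 0.12575331 0.0550148 ] [ 3.14142979 -0.00369741  0.23503835] 6.95
(array([-0.005 ,  0.0029,  0.0836]), array([ 0.0001, -0.0012,  0.0007]))
```

View pics/w6.png

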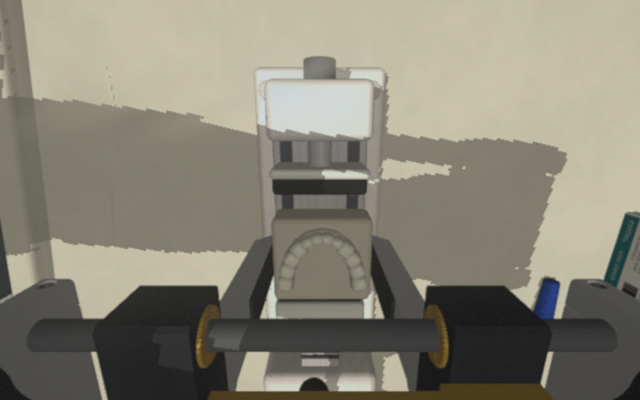

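View pics/s6.png

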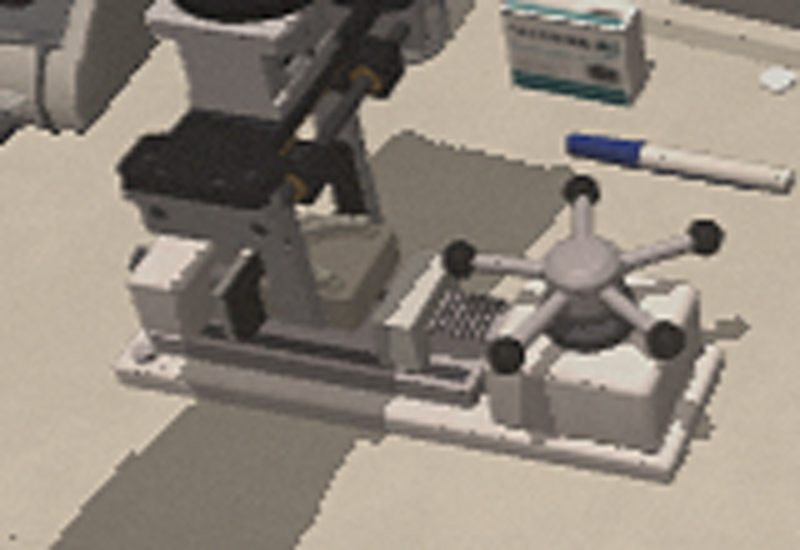

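```bash
python3 - <<'E'
from h import *
d=np.array([-np.sin(.235),np.cos(.235)]);org=np.array([.487,.1041])
for p,z in [((320,301),.063),((320,193),.061),((321,220),.0757),((321,297),.0757)]:
    print(p,(back('w6',p,z)[0,:2]-org)@d)
E
```

```text
(320, 301) -0.010703886691990691
(320, 193) 0.058455138376237496
(321, 220) 0.04696750874190302
(321, 297) 6.703885869757736e-05
```

{"name": "servo_tool", "arguments": {"targets": "0.3 -0.003 0 0.03 0 0 0; 0.3 -0.003 0 0.05 0 0 0; 0.3 -0.003 0 0.07 0 0 0; 0.3 -0.003 0 0.082 0 0 0; 0.3 -0.003 0 0.082 0 0 0; 0.3 -0.003 0 0.082 0 0 0; 0.3 -0.003 0 0.082 0 0 0"}}

```text
time: 7.63
tool_pos: [0.479, 0.1252, 0.0332]
ee_rot: [-3.141, 0.001, 0.235]
wrist_force: [-2.8, -0.7, 4.5]
width: 0.0559
```

```bash
python3 -c "
from h import *
wsnap('w7')
from bench import vision,get_obs
cv2.imwrite('pics/s7.png',cv2.resize(vision.snapshot('scene')['image'][180:240,160:260,::-1],None,fx=8,fy=8,interpolation=2))
print(get_obs())"
```

```text
[0.47901572 0.1252096  0.033219  ] [-3.14146665e+00  8.96633192e-04  2.35169514e-01] 7.6333
{'time': 7.7333, 'joint_positions': array([ 1.41063082e-01,  6.83655110e-02,  1.74258531e+00,  2.18116386e-05,
        1.33151235e+00, -9.40946401e-02]), 'qvel': array([ 0.00030454, -0.00010208,  0.00200315, -0.00238814, -0.0009059 ,
       -0.00057917]), 'joint_torque': array([-1.44295846e-01, -2.80876046e+01, -2.68066227e+01,  1.02463395e-01,
       -1.03630286e+00,  5.24485105e-03]), 'tool_pos': array([0.47902709, 0.12520019, 0.03322746]), 'ee_rot': array([-3.14148977e+00,  8.64677290e-04,  2.35152588e-01]), 'wrist_force': array([-2.32760137, -0.14220009,  5.50033307]), 'wrist_torque': array([-0.1294877 ,  0.60681786,  0.02115379]), 'width': 0.055670972804905926}
```

View pics/s7.png

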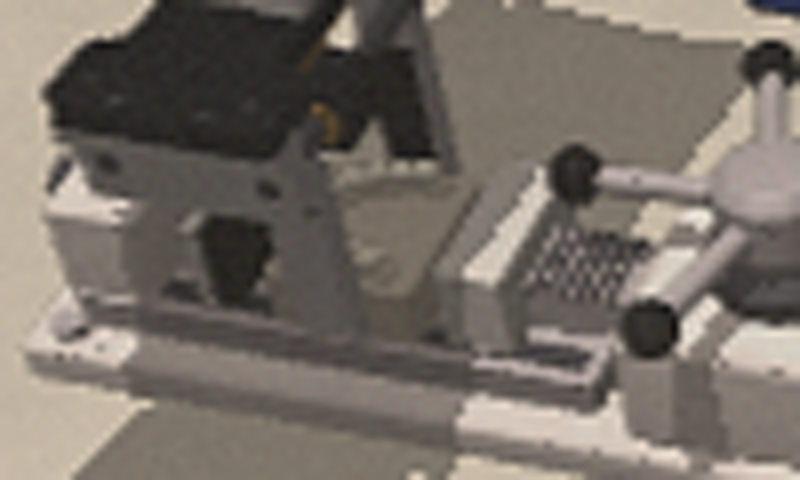

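{"name": "servo_tool", "arguments": {"targets": "0.35 0 0 -0.003 0 0 0; 0.6 0 0 -0.005 0 0 0; 0.9 0 0 -0.005 0 0 0; 0.9 0 0 -0.005 0 0 0; 0.9 0 0 -0.005 0 0 0; 0.9 0 0 -0.005 0 0 0; 0.9 0 0 -0.2 0 0 0; 0.9 0 0 -0.35 0 0 0; 0.9 0 0 -0.5 0 0 0; 0.9 0 0 -0.5 0 0 0; 0.9 0 0 -0.5 0 0 0"}}

```text
time: 8.65
tool_pos: [0.4815, 0.1255, 0.161]
ee_rot: [3.141, -0.008, 0.235]
wrist_force: [-0.7, 0.5, -1.3]
width: 0.0846
```

```bash
python3 -c "
from h import *
wsnap('w8')
from bench import vision,get_obs
cv2.imwrite('pics/s8.png',cv2.resize(vision.snapshot('scene')['image'][170:250,150:290,::-1],None,fx=5.7,fy=5.7,interpolation=2))
"
```

```text
[0.48150556 0.12554575 0.16101155] [ 3.14094672 -0.00754938  0.23512934] 8.65
```

View pics/s8.png

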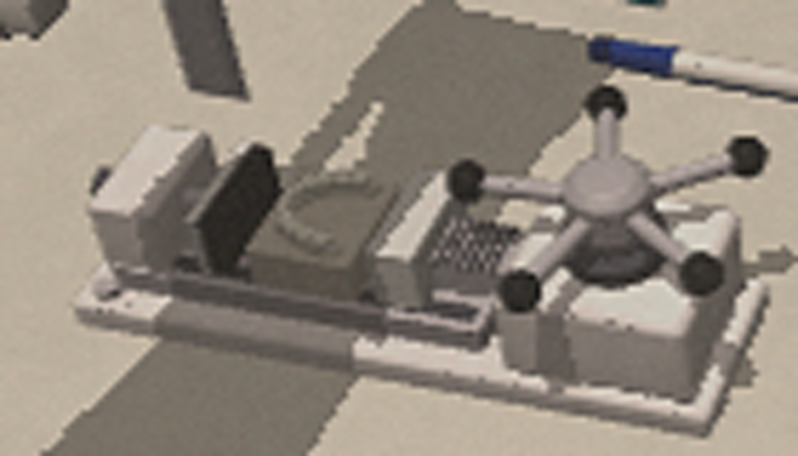

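View pics/w8.png

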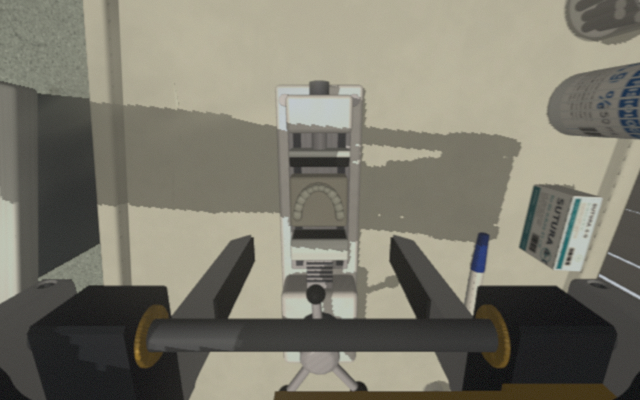

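```bash
python3 -c "
from h import *
print(plan((.470,.044,.15),1.859))"
```

```text
(array([-0.1101,  0.3074,  0.0262]), array([-4.000e-04,  3.000e-04, -5.169e-01]))
```

{"name": "servo_tool", "arguments": {"targets": "0.5 -0.05 0.1 0.01 0 0 -0.04; 0.2 -0.11 0.2 0.02 0 0 -0.08; 0 -0.11 0.3 0.02 0 0 -0.12; 0 -0.11 0.307 0.026 0 0 -0.16; 0 -0.11 0.307 0.026 0 0 -0.2; 0 -0.11 0.307 0.026 0 0 -0.24; 0 -0.11 0.307 0.026 0 0 -0.28; 0 -0.11 0.307 0.026 0 0 -0.32; 0 -0.11 0.307 0.026 0 0 -0.36; 0 -0.11 0.307 0.026 0 0 -0.4; 0 -0.11 0.307 0.026 0 0 -0.44; 0 -0.11 0.307 0.026 0 0 -0.48"}}

```text
time: 9.75
tool_pos: [0.4689, 0.0442, 0.148]
ee_rot: [-3.136, -0.001, 1.741]
wrist_force: [0.2, 0.8, -0.1]
width: 0.0082
```

```bash
python3 -c "
from h import *
wsnap('w9')
from bench import vision,get_obs
cv2.imwrite('pics/s9.png',cv2.resize(vision.snapshot('scene')['image'][150:250,150:310,::-1],None,fx=5,fy=5,interpolation=2))
print(get_obs()['width'],plan((.470,.044,.15),1.859))
"
```

```text
[0.46893601 0.04420435 0.14801911] [-3.13620139e+00 -1.12949829e-03  1.74125493e+00] 9.75
0.0012004156412107382 (array([-0.0014,  0.0035, -0.0069]), array([-0.0016, -0.0004, -0.0396]))
```

View pics/w9.png

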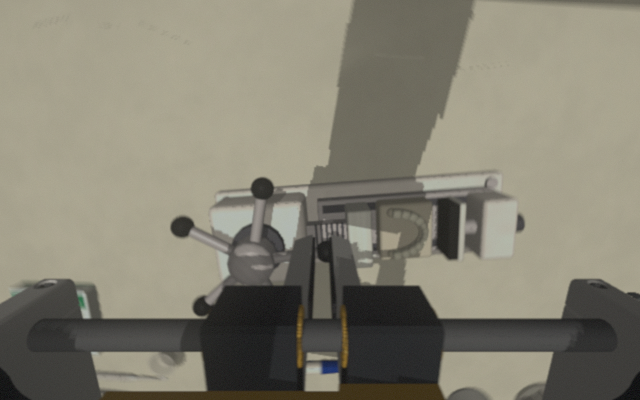

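View pics/s9.png

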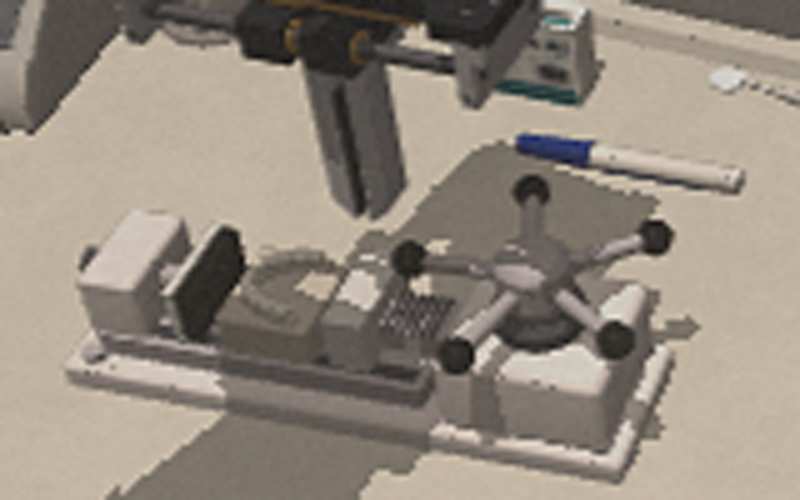

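```bash
python3 - <<'E'
from h import *
d=np.load('pics/w9.npz'); 
def pr(p):
    q=np.linalg.inv(d['T'])@np.append(p,1); q=d['K']@q[:3]; return q[:2]/q[2]
print(pr((.4689,.0442,.148)),pr((.4689,.0442,.08)),pr((.4965,.0515,.092)))
q=back('w9',[(325,250),(262,188),(182,227),(201,305)],.092)[:,:2];print(q)
sol=least_squares(lambda v:np.hypot(q[:,0]-v[0],q[:,1]-v[1])-.062,[.515,-.007]).x;print(sol,np.degrees(np.arctan2(q[:,1]-sol[1],q[:,0]-sol[0])),np.hypot(*(q-sol).T))
E
```

```text
[323.51416218 247.9054065 ] [323.00691912 215.92548798] [326.11291437 253.21060414]
[[ 0.4938447   0.05010661]
 [ 0.45090457 -0.00709263]
 [ 0.49358824 -0.06670899]
 [ 0.56244215 -0.04679377]]
[ 0.51336023 -0.0084387 ] [ 108.43532892  178.7653299  -108.74285311  -38.00585416] [0.06171231 0.06247017 0.06153339 0.06229082]
```

{"name": "servo_tool", "arguments": {"targets": "0 0 0 0.06 0 0 -0.04; 0 0 0 0.12 0 0 -0.04; 0 0 0 0.18 0 0 -0.04; 0 0 0 0.24 0 0 -0.04; 0 0 0 0.27 0 0 -0.04; 0 0 0 0.27 0 0 -0.04; 0 0 0 0.27 0 0 -0.04; 0 0 0 0.27 0 0 -0.04"}}

```text
time: 10.52
tool_pos: [0.471, 0.0442, 0.084]
ee_rot: [3.141, 0.0, 1.86]
wrist_force: [0.1, 0.5, -0.2]
width: 0.0008
```

```bash
cat >> h.py <<'E'
HUB=np.array([.5135,-.008])
def arc(th0,th1,n,off=.017,z=.08,rad=.062):
    """TCP rows pushing the ball from angle th0 to th1 (rad)"""
    from bench import get_obs
    o=get_obs(); 
    for th in np.linspace(th0,th1,n+1)[1:]:
        t=np.array([np.sin(th),-np.cos(th)]); p=HUB+rad*np.array([np.cos(th),np.sin(th)])-off*t
        s,r=plan((*p,z),th,o); print("0",*np.round(s,3),"0 0",round(r[2],3),end="; ")
    print()
def state():
    from bench import get_obs
    o=get_obs(); p=o["tool_pos"][:2]-HUB; yaw=o["ee_rot"][2]
    # ball angle assuming contact at offset .017 along tool y
    y=np.array([np.sin(yaw),-np.cos(yaw)]); 
    # tangential coordinate
    c=p+.008*y; F=-o["wrist_force"]; 
    # ball centre on line parallel to face, at distance 62mm from hub
    q=p+.017*y; x=np.array([np.cos(yaw),np.sin(yaw)])
    b=q@x; k=-b+np.sqrt(max(b*b-(q@q-.062**2),0)); ball=q+k*x; cp=ball-.009*y
    print("t",o["time"],"tcp",np.round(o["tool_pos"],4),"yaw %.3f"%yaw,"F on cap",np.round(F,1),"ball th %.3f"%np.arctan2(ball[1],ball[0]),"k %.4f"%k,"torque cw %.3f"%(-(cp[0]*F[1]-cp[1]*F[0])), "Ft %.1f Fr %.1f"%(F[:2]@y,F[:2]@x))
E
python3 -c "
from h import *
state(); arc(1.868,1.868,1,.027); arc(1.868,1.75,4)
wsnap('w10')
"
```

```text
t 10.5167 tcp [0.471  0.0442 0.084 ] yaw 1.860 F on cap [-0.1 -0.5  0.2] ball th 2.004 k -0.0008 torque cw -0.024 Ft -0.3 Fr -0.4
0 -0.002 -0.006 0.016 0 0 -0.003; 
0 0.001 0.041 0.016 0 0 0.007; 0 0.002 0.048 0.016 0 0 0.016; 0 0.004 0.056 0.016 0 0 0.026; 0 0.005 0.063 0.016 0 0 0.035; 
[0.4709549  0.04418797 0.08403149] [3.14076079e+00 1.80971322e-04 1.85986122e+00] 10.5167
```

View pics/w10.png

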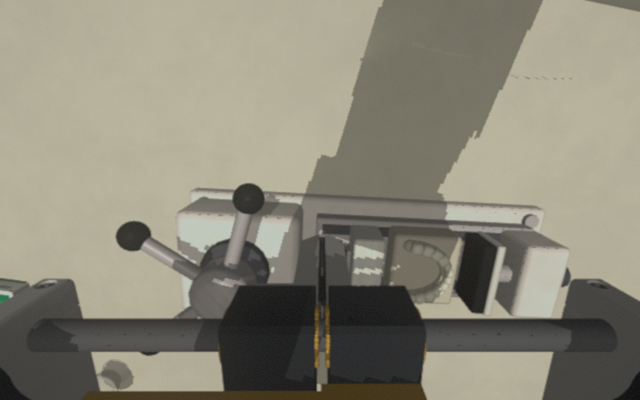

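```bash
python3 -c "
from h import *
arc(1.9,1.40,12,z=.081)
"
```

```text
0 -0.0 0.035 0.014 0 0 0.001; 0 0.002 0.045 0.014 0 0 0.014; 0 0.004 0.056 0.014 0 0 0.027; 0 0.006 0.066 0.014 0 0 0.04; 0 0.008 0.077 0.014 0 0 0.054; 0 0.008 0.088 0.014 0 0 0.067; 0 0.009 0.098 0.014 0 0 0.08; 0 0.009 0.109 0.014 0 0 0.093; 0 0.008 0.12 0.014 0 0 0.107; 0 0.007 0.131 0.014 0 0 0.12; 0 0.006 0.141 0.014 0 0 0.133; 0 0.004 0.152 0.014 0 0 0.146;
```

{"name": "servo_tool", "arguments": {"targets": "0 0 0.03 0.01 0 0 0.001; 0 0.002 0.045 0.01 0 0 0.014; 0 0.004 0.056 0.01 0 0 0.027; 0 0.006 0.066 0.01 0 0 0.04; 0 0.008 0.077 0.01 0 0 0.054; 0 0.008 0.088 0.01 0 0 0.067; 0 0.009 0.098 0.01 0 0 0.08; 0 0.009 0.109 0.01 0 0 0.093; 0 0.008 0.12 0.01 0 0 0.107; 0 0.007 0.131 0.01 0 0 0.12; 0 0.006 0.141 0.01 0 0 0.133; 0 0.004 0.152 0.01 0 0 0.146"}}

```text
time: 11.57
tool_pos: [0.5039, 0.0558, 0.0814]
ee_rot: [-3.135, 0.002, 1.4]
wrist_force: [-10.2, -0.9, 6.6]
width: 0.0001
```

```bash
python3 -c "
from h import *
state(); arc(1.45,.95,12,z=.081)
"
```

```text
t 11.5667 tcp [0.5039 0.0558 0.0814] yaw 1.400 F on cap [10.2  0.9 -6.6] ball th 1.453 k 0.0007 torque cw 0.644 Ft 9.9 Fr 2.7
0 0.002 0.011 0.002 0 0 -0.003; 0 0.005 0.021 0.002 0 0 0.01; 0 0.007 0.032 0.002 0 0 0.024; 0 0.009 0.042 0.001 0 0 0.037; 0 0.011 0.053 0.001 0 0 0.05; 0 0.012 0.064 0.001 0 0 0.064; 0 0.012 0.074 0.001 0 0 0.077; 0 0.012 0.085 0.001 0 0 0.09; 0 0.012 0.096 0.001 0 0 0.103; 0 0.011 0.106 0.001 0 0 0.117; 0 0.01 0.117 0.001 0 0 0.13; 0 0.008 0.128 0.001 0 0 0.143;
```

{"name": "servo_tool", "arguments": {"targets": "0 0.002 0.011 0 0 0 0; 0 0.005 0.021 0 0 0 0.01; 0 0.007 0.032 0 0 0 0.024; 0 0.009 0.042 0 0 0 0.037; 0 0.011 0.053 0 0 0 0.05; 0 0.012 0.064 0 0 0 0.064; 0 0.012 0.074 0 0 0 0.077; 0 0.012 0.085 0 0 0 0.09; 0 0.012 0.096 0 0 0 0.103; 0 0.011 0.106 0 0 0 0.117; 0 0.01 0.117 0 0 0 0.13; 0 0.008 0.128 0 0 0 0.143"}}

```text
time: 12.57
tool_pos: [0.5348, 0.053, 0.0809]
ee_rot: [-3.133, 0.006, 0.951]
wrist_force: [-11.5, 0.8, 5.2]
width: 0.0002
```

```bash
python3 -c "
from h import *
state(); arc(.98,.48,12,z=.081);wsnap('w11')
"
```

```text
t 12.5667 tcp [0.5348 0.053  0.0809] yaw 0.951 F on cap [11.5 -0.8 -5.2] ball th 0.969 k 0.0000 torque cw 0.667 Ft 9.8 Fr 6.0
0 0.001 0.008 -0.0 0 0 0.004; 0 0.003 0.018 -0.0 0 0 0.017; 0 0.006 0.028 -0.001 0 0 0.03; 0 0.007 0.039 -0.001 0 0 0.044; 0 0.008 0.05 -0.001 0 0 0.057; 0 0.009 0.06 -0.001 0 0 0.07; 0 0.009 0.071 -0.001 0 0 0.084; 0 0.009 0.082 -0.001 0 0 0.097; 0 0.008 0.093 -0.001 0 0 0.11; 0 0.007 0.103 -0.001 0 0 0.123; 0 0.006 0.114 -0.001 0 0 0.136; 0 0.004 0.124 -0.001 0 0 0.15; 
[0.53475963 0.05297237 0.08092211] [-3.13334216  0.00556432  0.95054165] 12.5667
```

View pics/w11.png

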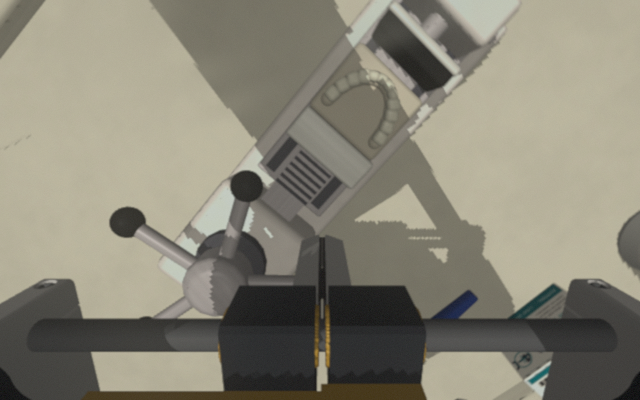

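{"name": "servo_tool", "arguments": {"targets": "0 0.001 0.008 0 0 0 0.004; 0 0.003 0.018 0 0 0 0.017; 0 0.005 0.028 0 0 0 0.03; 0 0.006 0.039 0 0 0 0.044; 0 0.007 0.05 0 0 0 0.057; 0 0.007 0.06 0 0 0 0.07; 0 0.007 0.071 0 0 0 0.084; 0 0.007 0.082 0 0 0 0.097; 0 0.006 0.093 0 0 0 0.11; 0 0.005 0.103 0 0 0 0.123; 0 0.004 0.114 0 0 0 0.136; 0 0.002 0.124 0 0 0 0.15"}}

```text
time: 13.62
tool_pos: [0.5602, 0.0374, 0.0805]
ee_rot: [-3.133, 0.007, 0.48]
wrist_force: [-10.4, 5.1, 4.6]
width: 0.0006
```

```bash
python3 -c "
from h import *
state(); arc(.5,.2,12,z=.081);wsnap('w12')
"
```

```text
t 13.6167 tcp [0.5602 0.0374 0.0805] yaw 0.480 F on cap [10.4 -5.1 -4.6] ball th 0.508 k -0.0004 torque cw 0.652 Ft 9.3 Fr 6.8
0 -0.001 0.008 -0.002 0 0 0.002; 0 0.0 0.014 -0.002 0 0 0.01; 0 0.002 0.021 -0.002 0 0 0.017; 0 0.003 0.027 -0.002 0 0 0.025; 0 0.004 0.033 -0.002 0 0 0.033; 0 0.005 0.04 -0.002 0 0 0.041; 0 0.006 0.046 -0.002 0 0 0.049; 0 0.007 0.052 -0.002 0 0 0.057; 0 0.007 0.059 -0.002 0 0 0.065; 0 0.008 0.065 -0.002 0 0 0.073; 0 0.008 0.072 -0.003 0 0 0.081; 0 0.008 0.078 -0.003 0 0 0.089; 
[0.56016597 0.03743124 0.08052362] [-3.13301562  0.00714307  0.47982107] 13.6167
```

View pics/w12.png

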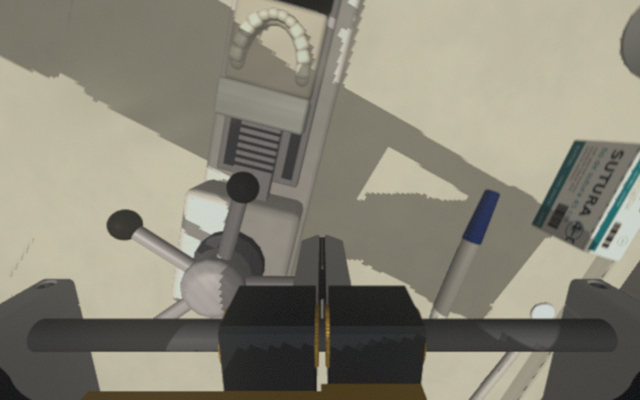

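{"name": "servo_tool", "arguments": {"targets": "0 -0.003 0.008 0 0 0 0.002; 0 -0.003 0.014 0 0 0 0.01; 0 -0.003 0.021 0 0 0 0.017; 0 -0.002 0.027 0 0 0 0.025; 0 -0.001 0.033 0 0 0 0.033; 0 0 0.04 0 0 0 0.041; 0 0.001 0.046 0 0 0 0.049; 0 0.002 0.052 0 0 0 0.057; 0 0.002 0.059 0 0 0 0.065; 0 0.003 0.065 0 0 0 0.073; 0 0.003 0.072 0 0 0 0.081; 0 0.003 0.078 0 0 0 0.089"}}

```text
time: 14.67
tool_pos: [0.571, 0.0221, 0.0805]
ee_rot: [-3.133, 0.006, 0.202]
wrist_force: [-8.6, 8.3, 1.9]
width: 0.0005
```

```bash
python3 -c "
from h import *
state(); arc(.22,.1,6,z=.081)
from bench import vision
cv2.imwrite('pics/s13.png',cv2.resize(vision.snapshot('scene')['image'][170:250,150:290,::-1],None,fx=5.7,fy=5.7,interpolation=2))
"
```

```text
t 14.6667 tcp [0.571  0.0221 0.0805] yaw 0.202 F on cap [ 8.6 -8.3 -1.9] ball th 0.217 k -0.0003 torque cw 0.679 Ft 9.9 Fr 6.8
0 -0.001 0.004 -0.002 0 0 0.0; 0 0.0 0.009 -0.002 0 0 0.007; 0 0.001 0.014 -0.002 0 0 0.013; 0 0.002 0.019 -0.002 0 0 0.02; 0 0.003 0.024 -0.002 0 0 0.026; 0 0.004 0.029 -0.002 0 0 0.032;
```

View pics/s13.png

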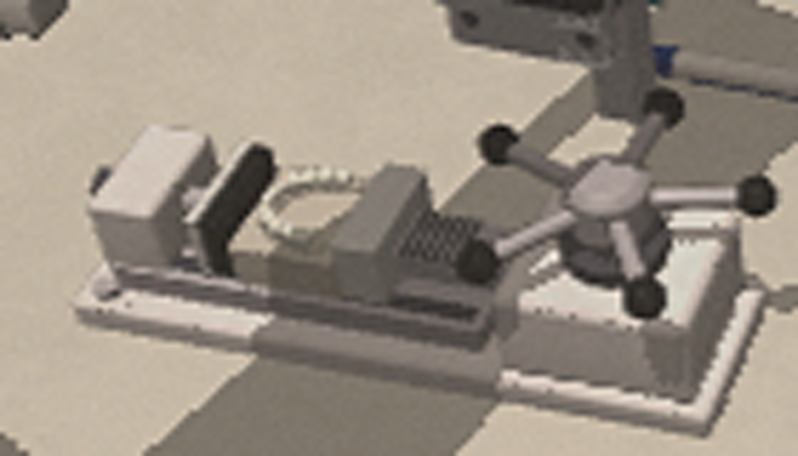

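{"name": "servo_tool", "arguments": {"targets": "0 -0.006 0.004 0 0 0 0; 0 -0.006 0.009 0 0 0 0.007; 0 -0.006 0.014 0 0 0 0.013; 0 -0.006 0.019 0 0 0 0.02; 0 -0.005 0.024 0 0 0 0.026; 0 -0.005 0.029 0 0 0 0.032"}}

```text
time: 15.22
tool_pos: [0.5735, 0.0157, 0.0807]
ee_rot: [-3.132, 0.001, 0.102]
wrist_force: [-1.9, 9.3, 0.1]
width: 0.0004
```

```bash
python3 -c "
from h import *
state(); arc(.12,.04,4,z=.081)
"
```

```text
t 15.2167 tcp [0.5735 0.0157 0.0807] yaw 0.102 F on cap [ 1.9 -9.3 -0.1] ball th 0.109 k -0.0001 torque cw 0.595 Ft 9.5 Fr 1.0
0 -0.0 0.002 -0.001 0 0 0.001; 0 0.001 0.007 -0.001 0 0 0.007; 0 0.002 0.012 -0.001 0 0 0.013; 0 0.003 0.017 -0.001 0 0 0.02;
```

{"name": "servo_tool", "arguments": {"targets": "0 0 0.003 0 0 0 0.003; 0 0.001 0.007 0 0 0 0.007; 0 0.001 0.012 0 0 0 0.013; 0 0.002 0.017 0 0 0 0.02"}}

```text
time: 15.55
tool_pos: [0.5749, 0.0115, 0.0807]
ee_rot: [-3.133, 0.001, 0.039]
wrist_force: [-1.6, 10.1, -0.5]
width: 0.0007
```

```bash
python3 -c "
from h import *
state(); arc(.05,-.03,4,z=.081)
"
```

```text
t 15.55 tcp [0.5749 0.0115 0.0807] yaw 0.039 F on cap [  1.6 -10.1   0.5] ball th 0.041 k -0.0001 torque cw 0.640 Ft 10.2 Fr 1.2
0 0.0 0.003 -0.001 0 0 0.003; 0 0.002 0.008 -0.001 0 0 0.009; 0 0.003 0.013 -0.001 0 0 0.016; 0 0.004 0.018 -0.001 0 0 0.022;
```

{"name": "servo_tool", "arguments": {"targets": "0 0 0.004 0 0 0 0.004; 0 0.001 0.008 0 0 0 0.009; 0 0.001 0.013 0 0 0 0.016"}}

```text
time: 15.8
tool_pos: [0.5757, 0.0084, 0.0808]
ee_rot: [-3.132, 0.0, -0.011]
wrist_force: [0.7, 10.3, -0.8]
width: 0.0005
```

```bash
python3 -c "
from h import *
state(); arc(-.01,-.09,4,z=.081)
"
```

```text
t 15.8 tcp [0.5757 0.0084 0.0808] yaw -0.011 F on cap [ -0.7 -10.3   0.8] ball th -0.010 k -0.0000 torque cw 0.636 Ft 10.3 Fr -0.5
0 0.001 0.005 -0.001 0 0 0.006; 0 0.002 0.01 -0.001 0 0 0.012; 0 0.004 0.015 -0.001 0 0 0.019; 0 0.005 0.02 -0.001 0 0 0.025;
```

{"name": "servo_tool", "arguments": {"targets": "0 0.001 0.005 0 0 0 0.006; 0 0.002 0.01 0 0 0 0.012; 0 0.003 0.015 0 0 0 0.019"}}

```text
time: 16.05
tool_pos: [0.5765, 0.0048, 0.0808]
ee_rot: [-3.132, 0.0, -0.071]
wrist_force: [0.6, 11.5, -1.8]
width: 0.0004
```

```bash
python3 -c "
from h import *
state(); arc(-.06,-.14,4,z=.081)
from bench import vision
cv2.imwrite('pics/s14.png',cv2.resize(vision.snapshot('scene')['image'][180:230,170:260,::-1],None,fx=8,fy=8,interpolation=2))
"
```

```text
t 16.05 tcp [0.5765 0.0048 0.0808] yaw -0.071 F on cap [ -0.6 -11.5   1.8] ball th -0.067 k 0.0000 torque cw 0.716 Ft 11.5 Fr 0.2
0 0.001 0.003 -0.001 0 0 0.003; 0 0.002 0.008 -0.001 0 0 0.009; 0 0.003 0.013 -0.001 0 0 0.016; 0 0.004 0.018 -0.001 0 0 0.022;
```

View pics/s14.png

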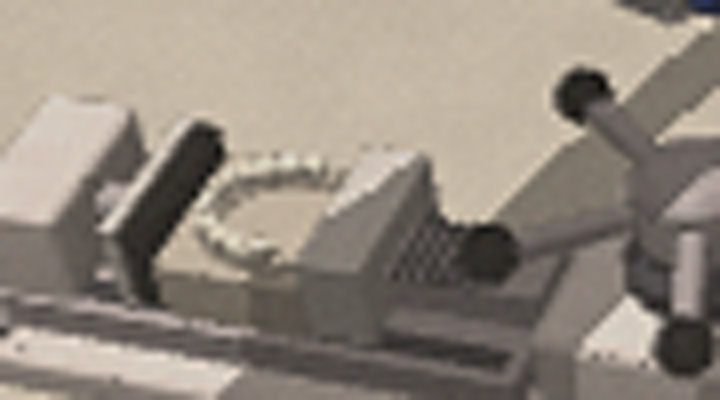

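{"name": "servo_tool", "arguments": {"targets": "0 0.001 0.004 0 0 0 0.004; 0 0.002 0.008 0 0 0 0.009; 0 0.002 0.012 0 0 0 0.014"}}

```text
time: 16.35
tool_pos: [0.577, 0.0023, 0.0808]
ee_rot: [-3.131, 0.001, -0.115]
wrist_force: [0.0, 11.1, -1.2]
width: 0.0003
```

```bash
python3 -c "
from h import *
state(); arc(-.11,-.17,3,z=.081)
"
```

```text
t 16.35 tcp [0.577  0.0023 0.0808] yaw -0.115 F on cap [ -0.  -11.1   1.2] ball th -0.107 k 0.0001 torque cw 0.696 Ft 11.0 Fr 1.2
0 0.002 0.006 -0.001 0 0 0.005; 0 0.003 0.011 -0.001 0 0 0.011; 0 0.004 0.016 -0.001 0 0 0.018;
```

{"name": "servo_tool", "arguments": {"targets": "0 0.001 0.005 0 0 0 0.005; 0 0.002 0.009 0 0 0 0.01; 0 0.002 0.013 0 0 0 0.015"}}

```text
time: 16.6
tool_pos: [0.5774, -0.0004, 0.0808]
ee_rot: [-3.13, 0.001, -0.161]
wrist_force: [0.8, 13.9, -1.7]
width: 0.0003
```

```bash
python3 -c "
from h import *
state(); arc(-.15,-.21,3,z=.081)
"
```

```text
t 16.6 tcp [ 5.774e-01 -4.000e-04  8.080e-02] yaw -0.161 F on cap [ -0.8 -13.9   1.7] ball th -0.150 k 0.0002 torque cw 0.872 Ft 13.8 Fr 1.5
0 0.001 0.005 -0.001 0 0 0.003; 0 0.003 0.01 -0.001 0 0 0.009; 0 0.004 0.015 -0.001 0 0 0.016;
```

{"name": "servo_tool", "arguments": {"targets": "0 0.001 0.005 0 0 0 0.005; 0 0.002 0.008 0 0 0 0.009; 0 0.002 0.01 0 0 0 0.013"}}

```text
time: 16.85
tool_pos: [0.5776, -0.0025, 0.0808]
ee_rot: [-3.129, 0.001, -0.202]
wrist_force: [1.7, 14.3, -1.6]
width: 0.0005
```

```bash
python3 -c "
from h import *
state(); arc(-.18,-.22,2,z=.081)
"
```

```text
t 16.85 tcp [ 0.5776 -0.0025  0.0808] yaw -0.202 F on cap [ -1.7 -14.3   1.6] ball th -0.182 k 0.0003 torque cw 0.900 Ft 14.3 Fr 1.2
0 0.001 0.004 -0.001 0 0 -0.001; 0 0.002 0.009 -0.001 0 0 0.006;
```

{"name": "servo_tool", "arguments": {"targets": "0 0.001 0.004 0 0 0 0; 0 0.001 0.007 0 0 0 0.005"}}

```text
time: 17.02
tool_pos: [0.5776, -0.004, 0.0808]
ee_rot: [-3.128, 0.001, -0.217]
wrist_force: [2.0, 14.7, -2.4]
width: 0.0007
```

```bash
python3 -c "
from h import *
state()
"
```

```text
t 17.0167 tcp [ 0.5776 -0.004   0.0808] yaw -0.217 F on cap [ -2.  -14.7   2.4] ball th -0.205 k 0.0002 torque cw 0.926 Ft 14.7 Fr 1.2
```

{"name": "servo_tool", "arguments": {"targets": "0 0 -0.02 0 0 0 0; 0 0 -0.05 0 0 0 0; 0 0 -0.08 0 0 0 0; 0 0 -0.08 0 0 0 0; 0 0 -0.08 -0.15 0 0 0; 0 0 -0.08 -0.3 0 0 0; 0 0 -0.08 -0.45 0 0 0; 0 0 -0.08 -0.5 0 0 0; 0 -0.3 -0.08 -0.5 0 0 0; 0 -0.6 -0.08 -0.5 0 0 0; 0 -0.6 -0.08 -0.5 0 0 0; 0 -0.6 -0.08 -0.5 0 0 0"}}

```text
time: 18.02
tool_pos: [0.4314, 0.0414, 0.2056]
ee_rot: [3.141, 0.001, -0.219]
wrist_force: [0.8, 0.6, -0.0]
width: 0.0003
```

```bash
python3 -c "
from h import *
wsnap('w15')
from bench import vision,get_obs
o=get_obs();print(o['tool_pos'],o['wrist_force'],o['qvel'])
cv2.imwrite('pics/s15.png',vision.snapshot('scene')['image'][:,:,::-1])
s=cv2.imread('pics/s15.png')
cv2.imwrite('pics/s15a.png',cv2.resize(s[170:250,150:290],None,fx=5.7,fy=5.7,interpolation=2))
"
```

```text
[0.4314328  0.04140368 0.20557356] [ 3.14128134e+00  1.26574062e-03 -2.19093786e-01] 18.0167
[0.42870819 0.04226246 0.2060529 ] [-2.63746437  0.36976089 -0.56001447] [-0.01636091  0.08879374 -0.0973639  -0.00558645 -0.08168257 -0.02026374]
```

View pics/s15a.png

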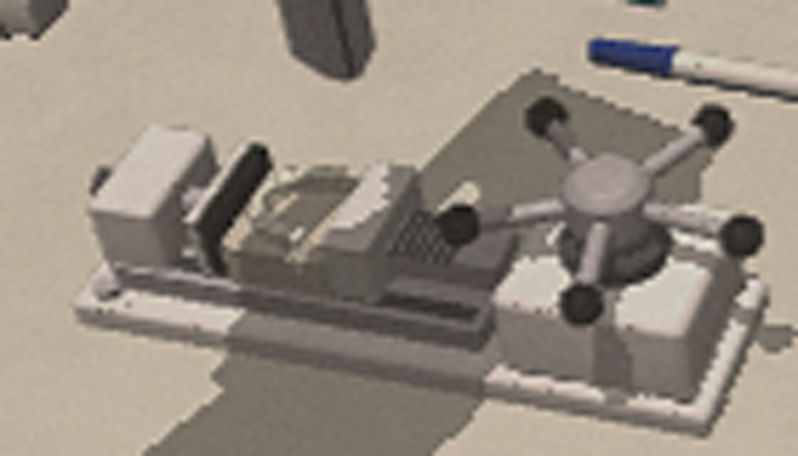

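View pics/s15.png

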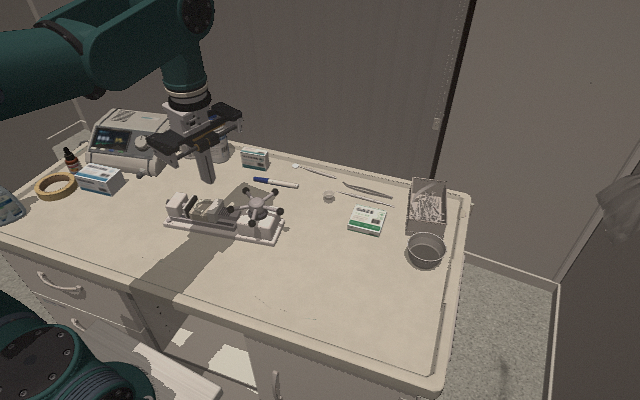

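View pics/w15.png

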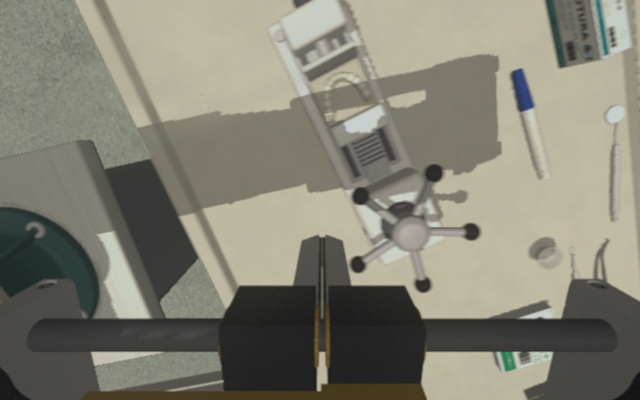

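```bash
python3 - <<'E'
from h import *
q=back('w15',[(361,196),(433,173),(471.5,231.5),(424,285),(358,265)],.092)[:,:2]
c=q.mean(0);print(c,np.hypot(*(q-c).T)); a=np.degrees(np.arctan2(*(q-c).T[::-1]));print(a,a%72,(np.degrees(-.205))%72)
# scene ball readings
b=back("scene",[(546,117),(713,124),(741,236),(581,303),(461,224)],.092,(150,170),5.7)[:,:2];c=b.mean(0);a=np.degrees(np.arctan2(*(b-c).T[::-1]));print(c,a%72)
E
```

```text
[ 0.51139129 -0.00870445] [0.06209898 0.0621998  0.0624356  0.06317277 0.06248996]
[ 130.91086182   60.56079571  -12.39490074  -84.13910003 -156.56359856] [58.91086182 60.56079571 59.60509926 59.86089997 59.43640144] 60.254365199818125
[ 0.51468149 -0.00657886] [59.41347846 59.27329598 59.01957411 59.26851873 59.69403282]
```

{"name": "servo_tool", "arguments": {"targets": "0 0 0 0 0 0 0; 0 0 0 0 0 0 0; 0 0 0 0 0 0 0; 0 0 0 0 0 0 0; 0 0 0 0 0 0 0; 0 0 0 0 0 0 0"}}

```text
time: 18.62
tool_pos: [0.4348, 0.0409, 0.2056]
ee_rot: [3.141, 0.001, -0.219]
wrist_force: [0.7, 0.2, 0.0]
width: 0.0003
```

```bash
python3 -c "
from bench import robot
print(robot.close_job())"
```

```text
the job is handed in; nothing more can be done
None
```

The cast is clamped teeth-up and square on the vise bed, at an estimated 31–36 N of grip. I handed the job in at 18.6 s; the hand-in gives no verdict.

- **Placing:** I gripped the cast across its 56 mm sides, set it on the bed between the jaws and let go. Pictures then showed it upright and square.
- **Turning:** I pushed only one spoke, with the shut fingers following it round. A single sweep of about 2.07 rad closed the gap and tightened the jaws, so I did not need the "one spoke after another" sequence.
- **Grip:** Turning freely, the torque worked out from the wrist force read about 0.60 N m. The last reading was 0.926 N m, or about 31–33 N. The angle turned since first contact gave about 33 N.

**Last checks:** After I backed off and rose clear, both cameras put the spokes at the final pushed angle, within about 1°, so the capstan had not sprung back. The cast was still square against the stop pad, and the bystanders in view looked where they had been, though I did not measure them. The tool showed no contact force.

**Disagreements:** Mid-sweep torque readings ran up to about 0.08 N m high because the finger was rubbing outward on the ball. I eased that before tightening. Single force readings scattered by about 1 N, so the true grip could be some 5 N off, still well inside 15–55 N.

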